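Crack open the stuck lid of a dry box and hold it ajar

ROBOT

A 7-joint arm with a two-finger parallel gripper is mounted at the origin on a cart in front of the work surface, level with it; the furniture and walls round the work are solid. World frame = base frame: x ahead of the robot, y to its left, z up, the work surface at z = 0. Lengths are in m, angles in rad, forces in N, time in s.
With the tool pointing down it reaches from about 0.425 to 0.825 m from the base axis. Payload 3.6 kg.
Tool frame: the origin (TCP) lies midway between the tips of the shut fingers; the grasp point (between the pads) lies 19 mm behind it (r.grip_depth is the distance from the TCP to the grasp point, in m); z points along the fingers, y is the line along which they close (so a half turn about z gives the same grasp; the last joint's range is limited). The gripper opens to 85 mm and grips with 20 to 120 N. Pads are 22 mm wide; open, the fingers measure 114 mm over their backs; the gripper's body (76 mm by 85 mm) begins 54 mm behind the grasp point. The pads swing forward as they close: fully open they stand 13 mm farther back than shut.
Start: joints at [-1.185, 0.615, -0.013, 1.423, 0.008, 1.103, -0.04], TCP at [0.261, 0.595, 0.231] pointing down, gripper open.
Joint ranges: [-3.12, 3.12], [-0.3, 2.06], [-1.34, 1.32], [0.26, 2.42], [-1.36, 4.5], [0.01, 1.98], [-2.84, 2.84]. Speed limits (rad/s): [2.79, 2.79, 3.14, 3.14, 3.14, 3.14, 3.14].

INTERFACE

Orientations are given as a rotation vector (axis times angle).
In Python, from workcell import r, optics gives the robot as it stands.
- The arm moves only by the tool send_rows, never from a script. Its argument "moves" is a list of rows, each a list of 6 numbers: the shift along the tool's x, y, z in units of 40 mm (1.0 is 40 mm), then the turn, a rotation vector about the tool's x, y, z in units of 6 degrees (1.0 is 6 degrees). In form: [[tx, ty, tz, ax, ay, az], ...]. A call has 1 to 5 rows; each row is the pose to reach, as a shift and turn from the pose commanded when the call began, along the tool's axes at that moment; what a row does not reach only later rows make up. A row lasts 1/8 s, in which the tool goes at most 62.5 mm and 10.7 degrees, less where a joint would pass 70% of its speed; a pose out of reach is approached as far as the arm can. A call with a gripper value outside its range is refused whole. "gripper" is the finger opening in mm, from 0 to 85.4, set as the call begins (left out, the last holds). The fingers move at their own pace and stop on an object; "force" is the grip in N (left out, the last holds). Time passes only in rows, so rows that repeat a pose let the fingers close. It gives the time, the measured TCP pose, the force, the opening and the grip force at its end, in the units of the state.
- r.observe(): the state, without advancing time (a new reading comes with each control period).
- optics.get_image(name): name is "scene" or "side" or "wrist"; returns a dict with "color" (420x560x3 uint8, red, green, blue), "range_z" (420x560 float32, m along the optical axis (not along the pixel's ray), 0 where there is no reading), "mtx" (3x3 intrinsics, pixels), "R" (3x3) and "t" (3): a world point X has camera coordinates R X + t; the wrist camera has in their place "hand_eye" (4x4, takes a point from camera to tool coordinates, whose origin is the TCP and whose axes are the flange's). Camera axes: x right, y down, z forward; pixel columns grow to the right and rows downward; lengths in m; the calibration is good to about 2 mm. A picture is of the moment at which its call begins: read the wrist's pose just before it.
- r.close_job(): hands the job in; it is judged then, once.
The state is a dict: "clock": time; "joints": joint angles; "qvel": joint speeds; "tau": joint torques, N m; "ee_pos": TCP position; "tool_rot": TCP orientation; "force": force on the tool from outside, world axes, zero at the start; "moment": the same for the moment, N m; "width": finger opening in m; "grasp_force": force on a finger pad.
Only numpy, scipy, OpenCV 4.12 (cv2) and the standard library are available. Lean on these libraries where they do the work, as an engineer would, in place of code of your own. Each camera call takes 0.05 s, during which the arm holds its last target. There are 200 camera calls.

TASK

Take the small vial off the lid of the dry box and stand it upright on the worktop, clear of the box. Then take the lid by its bar handle, pull it free of its sticky seal without letting it fly open to its stop, and finish while still holding it slightly open, the front edge raised about 3 cm, steady in the gripper. Leave the other things on the worktop where they are.

Things in the scene. Friction and masses are not known exactly. Their poses are not given: they have to be found in the camera images.
- dry_box: Fixed airtight dry box: white tray 200 mm deep (its x) x 220 wide (its y) x 90 tall, round humidity dial on the front wall, grey hinged lid. Origin: centre of the underside, on the worktop. x points from the front (dial and handle side) to the hinge at the back, z up. Closed, the lid's flat top is 107 mm above the worktop.
- lid (a joint): Lid angle about the hinge along the back rim, rad: 0 sealed, grows as the front rises, to a stop at 0.36. Lid 206 mm hinge to front, 226 wide, 14 thick, 0.45 kg; 0.15 rad raises the front edge 31 mm. Lifting at the handle takes about 15 N to break the stuck seal; the pull falls off over the next 8 mm there, then about 3 to 5 N remains. Let go, it falls shut and seals again.
- lid_handle (a point): Middle of the steel bar handle on the lid: round bar 12 mm thick, 110 mm long, parallel to the hinge (box y), centre line 35 mm above the lid's top, on two posts 98 mm apart. Moves with the lid; axes are the lid's (x towards the hinge). 165 mm in front of the hinge line; closed, 142 mm above the worktop.
- lid_hinge (a point): Point in the middle of the hinge line, at the back rim of the dry box, 93 mm above the worktop. The lid turns about the y axis through it; with the lid closed its axes are those of the dry box.
- vial: Small translucent bottle with a blue cap, 42 mm in diameter, 82 mm tall, about 70 g, standing loose and upright on the lid behind the handle. The cap is the top 20 mm, 26 mm in diameter. Origin: centre of its underside; z up along the bottle.
- beaker: Bystander: clear beaker 64 mm in diameter, 82 mm tall, standing at the right of the dry box. Origin: centre of its underside. Not to be moved.
- timer: Bystander: flat lab timer 64 x 64 x 19 mm, lying at the right of the dry box, nearer the robot. Origin: centre of its underside. Not to be moved.
- sample_box: Bystander: sample box 77 x 77 x 48 mm with a blue base, standing at the left of the dry box and further back. Origin: centre of its underside. Not to be moved. The worktop between it and the worktop's front edge is free.

How it is judged:
By the outcome, as a careful person would: the job done as asked, in the order asked, and still so for the second after the job is handed in, while the arm keeps its last pose, push and grip.
It also fails if it takes over 54 s, if anything falls off the work surface, if the arm or the gripper's body presses on something with over 40 N, if the wrist force passes 120 N, or if a joint passes its speed limit or range.

## Working session

There is one attempt and no reset: what is moved stays moved. The work goes in short steps, Python scripts to look and compute and a tool call to move; the robot and the scene stay as the last step left them, time stands still between calls to the robot, and variables do not carry over. Pictures are saved under pics/ and viewed, at most 10 in all, crops included, and the job is handed in when it is done.

Besides the shell and the picture viewer there is one more tool, called by a JSON object that holds its "op" and its "data". send_rows: Moves the arm, as the interface text tells. Its arguments: {"type":"object","properties":{"moves":{"type":"array"},"gripper":{"type":"number"},"force":{"type":"number"}},"required":["moves"]}

```bash
ls; mkdir -p pics; python3 - <<'E'
from workcell import r, optics
import cv2,numpy as np
o=r.observe(); print({k:np.round(v,3) for k,v in o.items()})
for n in("scene","side"):
    d=optics.get_image(n); cv2.imwrite(f"pics/{n}0.png",d["color"][...,::-1]); np.savez(f"{n}0.npz",**d)
    print(n,d["mtx"].round(1).tolist(),(-d["R"].T@d["t"]).round(3))
E
```

```text
pics
{'clock': np.float64(0.0), 'joints': array([-1.184,  0.616, -0.013,  1.425,  0.008,  1.103, -0.04 ]), 'qvel': array([ 0.   , -0.001, -0.   , -0.   ,  0.   ,  0.002, -0.002]), 'tau': array([ 0.0000e+00, -4.6922e+01,  2.5900e-01, -1.7103e+01,  1.0000e-02,
        1.0000e-02,  0.0000e+00]), 'ee_pos': array([0.26 , 0.595, 0.23 ]), 'tool_rot': array([-0.644, -3.074,  0.004]), 'force': array([-0.125, -0.289, -0.881]), 'moment': array([-0.033, -0.021, -0.012]), 'grasp_force': np.float64(0.0), 'width': np.float64(0.085)}
scene [[500.4, 0.0, 278.7], [0.0, 500.4, 215.0], [0.0, 0.0, 1.0]] [ 0.141 -0.975  1.082]
side [[447.8, 0.0, 277.6], [0.0, 447.8, 207.1], [0.0, 0.0, 1.0]] [ 0.353 -1.324  0.619]
```

View pics/scene0.png

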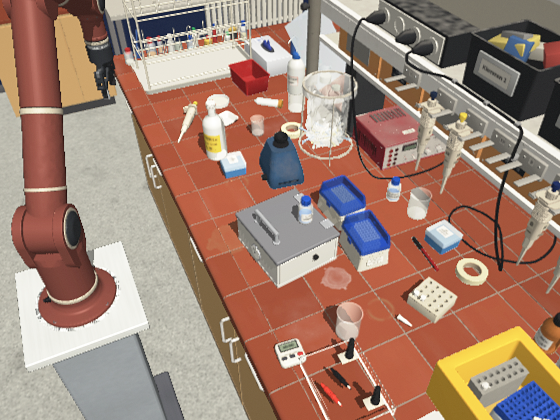

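View pics/side0.png

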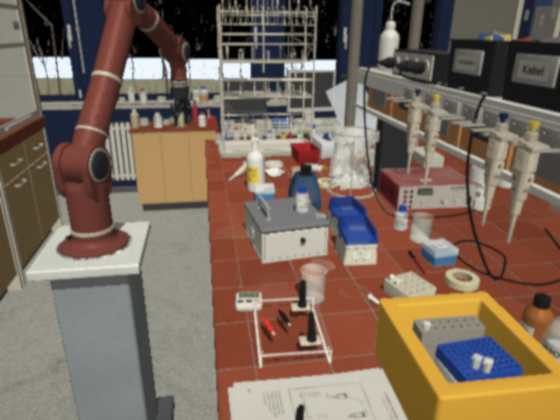

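The scene view shows the box with its lid at about (287,225), handle (265,225), vial (305,208), beaker (348,320), timer (289,352) and sample box (234,163). I'll enlarge the box area next.

```bash
cat > h.py <<'E'
import numpy as np
def load(n): return np.load(n+"0.npz")
def px(d,u,v,z=None):
    K=d["mtx"];R=d["R"];t=d["t"]
    ray=R.T@np.linalg.inv(K)@np.array([u,v,1.]);c=-R.T@t
    if z is None: return c+ray*d["range_z"][int(round(v)),int(round(u))]
    return c+ray*(z-c[2])/ray[2]
E
python3 - <<'E'
import cv2
a=cv2.imread("pics/scene0.png")[125:325,190:390]
cv2.imwrite("pics/c1.png",cv2.resize(a,(600,600),interpolation=cv2.INTER_CUBIC))
E
```

```text
(no output)
```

View pics/c1.png

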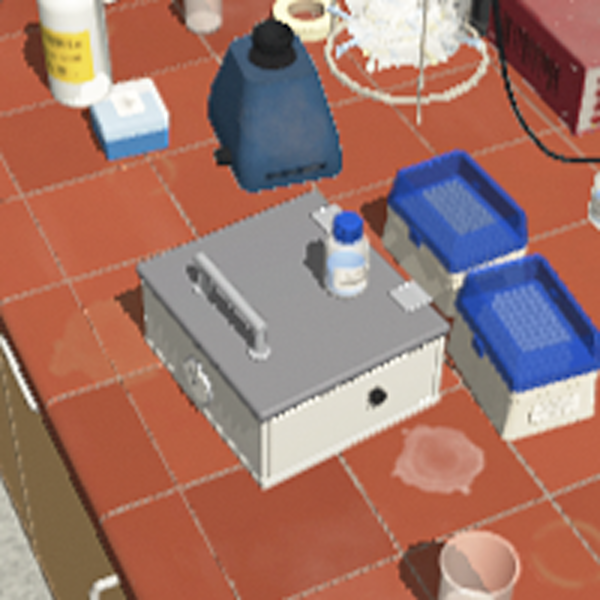

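The crop shows the lid corners at (138,267), (263,416), (449,328) and (318,190). The handle ends are at about (200,260) and (260,332), and the vial cap top is at (349,220).

```bash
python3 - <<'E'
from h import *
d=load("scene")
def c(u,v,z=None): return px(d,190+u/3,125+v/3,z).round(3)
P=[c(*p,.107)[:2] for p in[(138,267),(263,416),(449,328),(318,190)]]
FL,FR,BR,BL=P; print(P)
print("sizes",[np.linalg.norm(P[i]-P[(i+1)%4]).round(3) for i in range(4)],"xdir",np.degrees([np.arctan2(*(BR-FR)[::-1]),np.arctan2(*(BL-FL)[::-1]),np.arctan2(*(FL-FR)[::-1])-np.pi/2]))
print("handle",c(200,260,.145),c(260,332,.145),c(230,297,.148),"depth",c(230,297))
print("vial cap",c(349,220,.189),"depth",c(349,220),"bottom",c(347,285,.107), "body depth",c(347,280))
print("sample",c(93,118,.048),c(122,150,.0),c(168,117,.048),c(140,82,.048),"bluebottle",c(240,185,0),"depthcap",c(273,45))
print("edge",c(0,325,0),c(100,560,0))
print("timer",px(d,289,352).round(3),"beaker",px(d,348,307,.082).round(3))
E
```

```text
[array([0.466, 0.01 ]), array([ 0.495, -0.208]), array([ 0.692, -0.185]), array([0.67 , 0.037])]
sizes [np.float64(0.22), np.float64(0.198), np.float64(0.223), np.float64(0.206)] xdir [6.65920727 7.53944514 7.57742709]
handle [ 0.508 -0.044  0.145] [ 0.519 -0.15   0.145] [ 0.512 -0.102  0.148] depth [ 0.512 -0.103  0.148]
vial cap [ 0.632 -0.096  0.189] depth [ 0.633 -0.096  0.189] bottom [ 0.634 -0.096  0.107] body depth [ 0.626 -0.11   0.128]
sample [0.53  0.317 0.048] [0.557 0.307 0.   ] [0.607 0.283 0.048] [0.602 0.357 0.048] bluebottle [0.654 0.193 0.   ] depthcap [0.713 0.233 0.145]
edge [0.345 0.098 0.   ] [ 0.336 -0.213  0.   ]
timer [ 0.434 -0.402  0.018] beaker [ 0.6   -0.387  0.082]
```

```bash
cat >> h.py <<'E'
from scipy.spatial.transform import Rotation as Rn
def downR(yaw_deg): # tool z down, tool y at yaw in the worktop plane
    a=np.radians(yaw_deg); y=np.array([np.cos(a),np.sin(a),0]); z=np.array([0,0,-1.]); return np.c_[np.cross(y,z),y,z]
def row(o,p,yaw,tilt=0):
    R0=Rn.from_rotvec(o["tool_rot"]); Rt=Rn.from_matrix(downR(yaw))
    if tilt: Rt=Rn.from_rotvec(tilt)*Rt
    return np.r_[R0.inv().apply(np.array(p)-o["ee_pos"])/.04,np.degrees((R0.inv()*Rt).as_rotvec())/6].round(3).tolist()
E
python3 - <<'E'
from h import *
from workcell import r
o=r.observe()
print(row(o,[.36,.4,.34],40)); print(row(o,[.60,.1,.34],7.4));print(row(o,[.632,-.096,.30],7.4))
d=load("scene")
def c(u,v,z=None): return px(d,190+u/3,125+v/3,z).round(3)
print("racks",c(460,290),c(465,292),c(390,200),c(395,195),c(540,265),"spray",px(d,214,115))
E
```

```text
[-4.232, -3.469, -2.736, -0.022, 0.006, 4.392]
[-12.736, -7.932, -2.725, -0.02, 0.012, 9.825]
[-15.435, -12.098, -1.715, -0.02, 0.012, 9.825]
racks [ 0.738 -0.129  0.086] [ 0.735 -0.142  0.096] [0.753 0.034 0.066] [0.753 0.026 0.079] [ 0.818 -0.141  0.097] spray [0.55675453 0.42797855 0.16931476]
```

{"op": "send_rows", "data": {"moves": [[0,0,-1.5,0,0,0],[0,0,-2.7,0,0,0],[-4.2,-3.5,-2.7,0,0,4.4],[-4.2,-3.5,-2.7,0,0,4.4],[-4.2,-3.5,-2.7,0,0,4.4]], "gripper": 62}}

```text
clock: 0.72
ee_pos: [0.3451, 0.4256, 0.339]
tool_rot: [1.334, 2.844, -0.001]
force: [0.8, 0.6, -0.2]
width: 0.0622
grasp_force: 0.0
```

```bash
python3 - <<'E'
from h import *
from workcell import r
o=r.observe();print(o["clock"],o["ee_pos"],o["joints"].round(2))
print(row(o,[.60,.1,.34],7.4));print(row(o,[.632,-.096,.29],7.4))
E
```

```text
0.725 [0.34513457 0.42559978 0.33896894] [-1.02  0.37  0.13  1.55 -0.05  1.23 -0.19]
[-10.333, -0.308, -0.02, -0.003, 0.006, 5.394]
[-14.61, -2.827, 1.233, -0.003, 0.006, 5.394]
```

{"op": "send_rows", "data": {"moves": [[-10,0,0,0,0,5.4],[-10,0,0,0,0,5.4],[-10,0,0,0,0,5.4],[-10,0,0,0,0,5.4],[-10,0,0,0,0,5.4]]}}

```text
clock: 1.35
ee_pos: [0.5459, 0.1867, 0.3389]
tool_rot: [-2.069, -2.363, 0.001]
force: [0.7, 1.7, -0.8]
width: 0.0619
grasp_force: 0.0
```

{"op": "send_rows", "data": {"moves": [[0,0,0,0,0,0],[0,0,0,0,0,0],[0,0,0,0,0,0]]}}

```text
clock: 1.72
ee_pos: [0.5441, 0.1901, 0.339]
tool_rot: [-2.065, -2.365, 0.0]
force: [-0.1, -1.0, 0.1]
width: 0.062
grasp_force: 0.0
```

```bash
python3 - <<'E'
from h import *
from workcell import r
o=r.observe();print(o["clock"],o["ee_pos"],o["joints"].round(2))
print(row(o,[.632,-.096,.27],7.4))
E
```

```text
1.725 [0.54414725 0.1900966  0.33900429] [-0.58  0.43  0.33  1.47 -0.14  1.26 -0.1 ]
[-7.385, 1.214, 1.716, -0.011, -0.01, 0.058]
```

{"op": "send_rows", "data": {"moves": [[-1.5,0.25,0,0,0,0.05],[-3,0.5,0.4,0,0,0.05],[-4.5,0.7,0.9,0,0,0.05],[-6,1.0,1.4,0,0,0.05],[-7.4,1.2,1.7,0,0,0.05]]}}

```text
clock: 2.35
ee_pos: [0.6321, -0.098, 0.2704]
tool_rot: [-2.071, -2.361, -0.001]
force: [0.6, 0.1, 0.1]
width: 0.0622
grasp_force: 0.0
```

{"op": "send_rows", "data": {"moves": [[0,0,0,0,0,0],[0,0,0,0,0,0]]}}

```text
clock: 2.6
ee_pos: [0.6319, -0.0969, 0.2711]
tool_rot: [-2.073, -2.359, -0.002]
force: [0.4, -0.2, 0.3]
width: 0.0621
grasp_force: 0.0
```

```bash
python3 - <<'E'
from h import *
from workcell import r,optics
import cv2
o=r.observe();print(o["clock"],o["ee_pos"],o["joints"].round(2))
print(row(o,[.632,-.096,.128],7.4))
d=optics.get_image("wrist"); np.savez("wrist0.npz",ee=o["ee_pos"],rot=o["tool_rot"],**d); print(d["hand_eye"].round(3).tolist())
cv2.imwrite("pics/w0.png",d["color"][...,::-1])
E
```

```text
2.6 [ 0.63185627 -0.09689988  0.2711094 ] [-0.08  0.59  0.35  1.41 -0.21  1.19  0.43]
[0.015, 0.007, 3.578, -0.001, -0.017, -0.003]
[[0.0, -0.957, -0.289, 0.073], [1.0, 0.0, 0.0, -0.0], [-0.0, -0.289, 0.957, -0.142], [0.0, 0.0, 0.0, 1.0]]
```

View pics/w0.png

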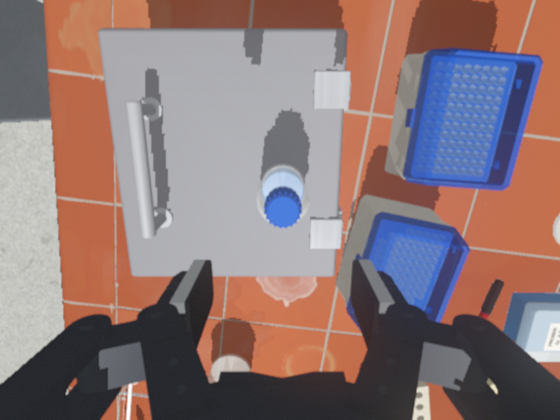

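The wrist view shows the cap at (283,207), the handle bar from (134,103) to (150,236), and the lid corners at (101,30), (345,30), (334,275) and (133,276).

```bash
cat >> h.py <<'E'
def wcam(f="wrist0.npz"):
    w=np.load(f); T=np.eye(4); T[:3,:3]=Rn.from_rotvec(w["rot"]).as_matrix(); T[:3,3]=w["ee"]
    E=np.linalg.inv(T@w["hand_eye"]); return dict(mtx=w["mtx"],R=E[:3,:3],t=E[:3,3],range_z=w["range_z"])
E
python3 - <<'E'
from h import *
d=wcam()
print("cap",px(d,283,207,.189).round(3),px(d,283,207).round(3))
a,b=px(d,134,103,.148),px(d,150,236,.148);print("handle",a.round(3),b.round(3),((a+b)/2).round(3),np.degrees(np.arctan2(*(a-b)[:2][::-1]))-90,px(d,142,170).round(3))
for c in[(101,30),(345,30),(334,275),(133,276)]: print(px(d,*c,.107).round(3))
E
```

```text
cap [ 0.631 -0.09   0.189] [ 0.632 -0.09   0.188]
handle [ 0.513 -0.036  0.148] [ 0.526 -0.141  0.148] [ 0.519 -0.088  0.148] 7.493394728641448 [ 0.519 -0.086  0.147]
[0.469 0.016 0.107]
[0.665 0.042 0.107]
[ 0.695 -0.177  0.107]
[ 0.496 -0.204  0.107]
```

{"op": "send_rows", "data": {"moves": [[0.08,0,1.2,0,0,0],[0.08,0,2.2,0,0,0],[0.08,0,3.0,0,0,0],[0.08,0,3.5,0,0,0],[0.08,0,3.67,0,0,0]]}}

```text
clock: 3.28
ee_pos: [0.631, -0.0926, 0.1237]
tool_rot: [-2.07, -2.36, -0.0]
force: [0.4, -0.6, -0.2]
width: 0.0618
grasp_force: 0.0
```

{"op": "send_rows", "data": {"moves": [[0,0,0,0,0,0],[0,0,0,0,0,0],[0,0,0,0,0,0],[0,0,0,0,0,0],[0,0,0,0,0,0]], "gripper": 34, "force": 25}}

```text
clock: 3.9
ee_pos: [0.6318, -0.0958, 0.1255]
tool_rot: [2.076, 2.357, 0.002]
force: [-0.7, 1.7, 4.3]
width: 0.0407
grasp_force: 26.7
```

{"op": "send_rows", "data": {"moves": [[0,0,0,0,0,0],[0,0,0,0,0,0]]}}

```text
clock: 4.15
ee_pos: [0.6318, -0.0958, 0.1255]
tool_rot: [2.076, 2.357, 0.002]
force: [-1.4, 1.4, 6.0]
width: 0.0409
grasp_force: 26.9
```

{"op": "send_rows", "data": {"moves": [[0,0,-0.4,0,0,0],[0,0,-1.2,0,0,0],[0,0,-2.2,0,0,0],[0,0,-3.2,0,0,0],[0,0,-4,0,0,0]]}}

```text
clock: 4.78
ee_pos: [0.6312, -0.0964, 0.2867]
tool_rot: [2.076, 2.356, 0.0]
force: [0.7, 0.3, -2.2]
width: 0.0404
grasp_force: 26.3
```

```bash
python3 - <<'E'
from h import *
from workcell import r,optics
o=r.observe();print(o["force"],o["width"],o["grasp_force"])
print(row(o,[.49,.15,.285],7.4)); print(row(o,[.49,.15,.022],7.4))
E
```

```text
[ 0.71520869  0.31166796 -2.23726334] 0.04040572913085992 26.294846010860056
[6.556, -2.729, 0.033, 0.011, 0.01, -0.031]
[6.563, -2.737, 6.608, 0.011, 0.01, -0.031]
```

{"op": "send_rows", "data": {"moves": [[1,-0.4,0,0,0,0],[2.3,-1.0,0,0,0,0],[3.6,-1.5,0,0,0,0],[4.8,-2.0,0,0,0,0],[5.8,-2.4,0,0,0,0]]}}

```text
clock: 5.4
ee_pos: [0.5053, 0.1238, 0.2849]
tool_rot: [-2.075, -2.358, -0.0]
force: [-0.0, -0.0, -1.1]
width: 0.0404
grasp_force: 26.3
```

{"op": "send_rows", "data": {"moves": [[0.6,-0.25,0,0,0,0],[0.76,-0.33,0.4,0,0,0],[0.76,-0.33,1.2,0,0,0],[0.76,-0.33,2.2,0,0,0],[0.76,-0.33,3.2,0,0,0]]}}

```text
clock: 6.02
ee_pos: [0.4901, 0.1505, 0.156]
tool_rot: [2.076, 2.357, 0.001]
force: [0.2, -0.4, -1.1]
width: 0.0406
grasp_force: 26.3
```

{"op": "send_rows", "data": {"moves": [[0,0,0.8,0,0,0],[0,0,1.4,0,0,0],[0,0,1.8,0,0,0],[0,0,2.0,0,0,0],[0,0,2.0,0,0,0]]}}

```text
clock: 6.65
ee_pos: [0.4899, 0.1505, 0.0765]
tool_rot: [-2.077, -2.357, 0.001]
force: [-0.2, 0.4, -0.5]
width: 0.0402
grasp_force: 26.3
```

```bash
python3 - <<'E'
from h import *
from workcell import r,optics
import cv2
o=r.observe();print(o["force"],o["width"],o["grasp_force"])
print(row(o,[.49,.15,.02],7.4))
d=optics.get_image("scene"); np.savez("scene1.npz",**d)
cv2.imwrite("pics/s1.png",cv2.resize(d["color"][100:300,130:390,::-1],None,fx=3,fy=3))
E
```

```text
[-0.17439651  0.38804676 -0.50027537] 0.04023653645532113 26.293140824418515
[-0.012, 0.003, 1.412, -0.004, 0.003, -0.027]
```

View pics/s1.png

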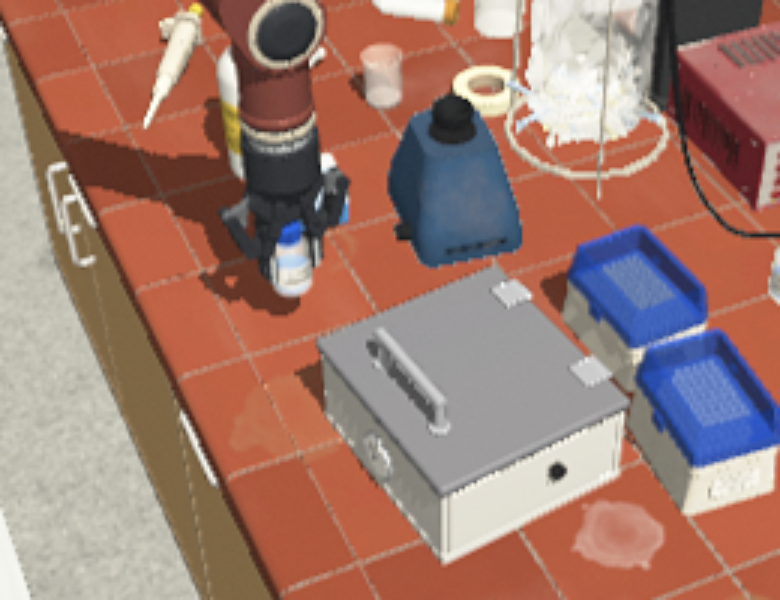

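The vial is upright in the grip at about (290,262), with free worktop below it. I'll lower it.

{"op": "send_rows", "data": {"moves": [[0,0,0.5,0,0,0],[0,0,1.0,0,0,0],[0,0,1.25,0,0,0],[0,0,1.36,0,0,0],[0,0,1.4,0,0,0]]}}

```text
clock: 7.32
ee_pos: [0.4903, 0.1507, 0.0209]
tool_rot: [2.076, 2.357, 0.001]
force: [-0.2, 0.4, -0.4]
width: 0.0404
grasp_force: 26.3
```

{"op": "send_rows", "data": {"moves": [[0,0,0.02,0,0,0],[0,0,0.04,0,0,0],[0,0,0.04,0,0,0]]}}

```text
clock: 7.7
ee_pos: [0.4899, 0.1507, 0.0191]
tool_rot: [2.076, 2.358, 0.0]
force: [0.1, 0.7, -0.8]
width: 0.0399
grasp_force: 26.3
```

{"op": "send_rows", "data": {"moves": [[0,0,0.02,0,0,0],[0,0,0.04,0,0,0],[0,0,0.04,0,0,0]]}}

```text
clock: 8.07
ee_pos: [0.4899, 0.1507, 0.0184]
tool_rot: [-2.077, -2.357, -0.001]
force: [-1.5, -0.5, 8.7]
width: 0.0405
grasp_force: 27.1
```

Contact at 8.7 N, so I'll release.

{"op": "send_rows", "data": {"moves": [[0,0,-0.03,0,0,0],[0,0,-0.03,0,0,0],[0,0,-0.03,0,0,0],[0,0,-0.03,0,0,0],[0,0,-0.03,0,0,0]], "gripper": 64}}

```text
clock: 8.7
ee_pos: [0.4898, 0.1506, 0.0184]
tool_rot: [-2.076, -2.357, 0.0]
force: [-0.4, 0.7, -0.1]
width: 0.064
grasp_force: 0.0
```

{"op": "send_rows", "data": {"moves": [[0,0,-0.4,0,0,0],[0,0,-1.2,0,0,0],[0,0,-2.5,0,0,0],[0,0,-4.0,0,0,0],[0,0,-5.0,0,0,0]]}}

```text
clock: 9.32
ee_pos: [0.4905, 0.1506, 0.2225]
tool_rot: [2.076, 2.355, 0.006]
force: [1.2, -0.3, 0.3]
width: 0.0641
grasp_force: 0.0
```

```bash
python3 - <<'E'
from h import *
from workcell import r
o=r.observe();print(o["clock"],o["ee_pos"])
print(row(o,[.517,-.092,.25],7.4))
E
```

```text
9.325 [0.49047312 0.15059103 0.22249811]
[-6.099, -0.102, -0.694, 0.042, -0.01, -0.028]
```

{"op": "send_rows", "data": {"moves": [[-1,0,-0.7,0,0,0],[-2.4,0,-0.7,0,0,0],[-3.8,0,-0.7,0,0,0],[-5.1,-0.1,-0.7,0,0,0],[-6.1,-0.1,-0.7,0,0,0]]}}

```text
clock: 9.95
ee_pos: [0.516, -0.0947, 0.2478]
tool_rot: [2.079, 2.354, 0.0]
force: [0.3, 0.2, 0.1]
width: 0.0641
grasp_force: 0.0
```

{"op": "send_rows", "data": {"moves": [[0,0,0,0,0,0],[0,0,0,0,0,0],[0,0,0,0,0,0]]}}

```text
clock: 10.32
ee_pos: [0.5166, -0.09, 0.2467]
tool_rot: [-2.073, -2.36, -0.001]
force: [-0.3, 0.1, -0.2]
width: 0.0639
grasp_force: 0.0
```

```bash
python3 - <<'E'
from h import *
from workcell import r,optics
import cv2
o=r.observe();print(o["clock"],o["ee_pos"],o["force"])
print(row(o,[.517,-.092,.122],7.4))
d=optics.get_image("wrist"); np.savez("wrist1.npz",ee=o["ee_pos"],rot=o["tool_rot"],**d)
w=d["color"][...,::-1]
s=optics.get_image("scene")["color"][100:300,130:330,::-1]
cv2.imwrite("pics/w1.png",np.hstack([cv2.resize(w,(480,360)),cv2.resize(s,(320,360))]))
E
```

```text
10.325 [ 0.51662275 -0.09004931  0.2467063 ] [-0.25922399  0.08047113 -0.20986266]
[-0.053, 0.003, 3.118, 0.001, -0.01, 0.003]
```

View pics/w1.png

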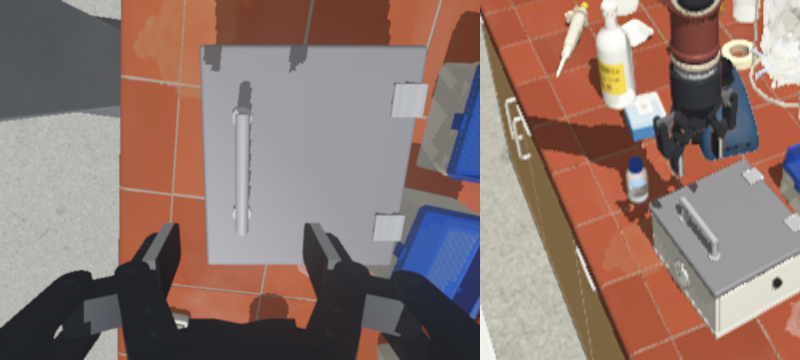

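The vial stands upright by the box at (637,180), and the bar at (242,110)–(241,234) is centred between the fingers. I'll go down onto it.

{"op": "send_rows", "data": {"moves": [[0,0,1.0,0,0,0],[0,0,1.9,0,0,0],[0,0,2.6,0,0,0],[0,0,3.0,0,0,0],[0,0,3.12,0,0,0]]}}

```text
clock: 11.05
ee_pos: [0.5162, -0.091, 0.1208]
tool_rot: [-2.074, -2.357, 0.002]
force: [0.5, -0.3, -0.3]
width: 0.064
grasp_force: 0.0
```

{"op": "send_rows", "data": {"moves": [[0,0,0,0,0,0],[0,0,0,0,0,0],[0,0,0,0,0,0],[0,0,0,0,0,0],[0,0,0,0,0,0]], "gripper": 4, "force": 80}}

```text
clock: 11.68
ee_pos: [0.5172, -0.0919, 0.1226]
tool_rot: [2.076, 2.357, 0.002]
force: [-0.9, 0.8, 6.4]
width: 0.0096
grasp_force: 78.1
```

{"op": "send_rows", "data": {"moves": [[0,0,0,0,0,0],[0,0,0,0,0,0],[0,0,0,0,0,0],[0,0,0,0,0,0]]}}

```text
clock: 12.18
ee_pos: [0.5172, -0.0919, 0.1226]
tool_rot: [2.076, 2.357, 0.002]
force: [-0.2, 0.5, 6.0]
width: 0.0094
grasp_force: 78.1
```

{"op": "send_rows", "data": {"moves": [[0,0,-0.02,0.03,0,0],[0,0.01,-0.04,0.06,0,0],[0,0.01,-0.06,0.1,0,0],[0,0.01,-0.06,0.1,0,0]]}}

```text
clock: 12.68
ee_pos: [0.5172, -0.0919, 0.1234]
tool_rot: [-2.072, -2.352, 0.013]
force: [4.1, -1.6, -7.9]
width: 0.0097
grasp_force: 78.0
```

{"op": "send_rows", "data": {"moves": [[0,0.01,-0.02,0.05,0,0],[0,0.02,-0.05,0.1,0,0],[0,0.02,-0.07,0.15,0,0],[0,0.02,-0.09,0.2,0,0],[0,0.02,-0.09,0.2,0,0]]}}

```text
clock: 13.3
ee_pos: [0.5183, -0.0918, 0.1282]
tool_rot: [-2.063, -2.342, 0.036]
force: [4.8, -1.7, -9.6]
width: 0.0094
grasp_force: 78.5
```

{"op": "send_rows", "data": {"moves": [[0,0.01,-0.03,0.07,0,0],[0,0.015,-0.06,0.14,0,0],[0,0.02,-0.09,0.21,0,0],[0,0.03,-0.12,0.28,0,0],[0,0.04,-0.15,0.35,0,0]]}}

```text
clock: 13.92
ee_pos: [0.5196, -0.0916, 0.134]
tool_rot: [-2.046, -2.323, 0.08]
force: [1.7, -1.2, -3.1]
width: 0.009
grasp_force: 79.1
```

{"op": "send_rows", "data": {"moves": [[0,0.01,-0.03,0.07,0,0],[0,0.015,-0.06,0.14,0,0],[0,0.02,-0.09,0.21,0,0],[0,0.03,-0.12,0.28,0,0],[0,0.04,-0.15,0.35,0,0]]}}

```text
clock: 14.55
ee_pos: [0.521, -0.0914, 0.1395]
tool_rot: [-2.028, -2.302, 0.123]
force: [0.1, -1.5, -3.7]
width: 0.0091
grasp_force: 79.2
```

{"op": "send_rows", "data": {"moves": [[0,0.01,-0.03,0.07,0,0],[0,0.015,-0.06,0.14,0,0],[0,0.02,-0.09,0.21,0,0],[0,0.03,-0.12,0.28,0,0],[0,0.04,-0.15,0.35,0,0]]}}

```text
clock: 15.18
ee_pos: [0.5228, -0.0912, 0.1452]
tool_rot: [-2.011, -2.282, 0.165]
force: [-4.1, -1.6, -2.3]
width: 0.0094
grasp_force: 79.2
```

{"op": "send_rows", "data": {"moves": [[0,0,0,0,0,0],[0,0,0,0,0,0],[0,0,0,0,0,0],[0,0,0,0,0,0]]}}

```text
clock: 15.68
ee_pos: [0.5228, -0.0912, 0.1453]
tool_rot: [-2.011, -2.282, 0.164]
force: [-5.3, -2.1, -1.3]
width: 0.0097
grasp_force: 79.4
```

```bash
python3 - <<'E'
from h import *
from workcell import r,optics
import cv2
o=r.observe();print(o["clock"],o["ee_pos"],o["force"],o["moment"],np.degrees((Rn.from_rotvec(o["tool_rot"])*Rn.from_matrix(downR(7.4)).inv()).as_rotvec()))
ims=[]
for n,(a,b,c,e) in dict(scene=(110,310,190,390),side=(130,330,180,380)).items():
    d=optics.get_image(n); np.savez(n+"2.npz",**d); ims.append(cv2.resize(d["color"][a:b,c:e,::-1],(400,400)))
cv2.imwrite("pics/s2.png",np.hstack(ims))
E
```

```text
15.675 [ 0.5228354  -0.09117604  0.14527861] [-5.32513694 -2.11293825 -1.34160538] [-0.44208182  0.8728525   0.0535629 ] [-1.03006472  8.15772354 -0.16954432]
```

View pics/s2.png

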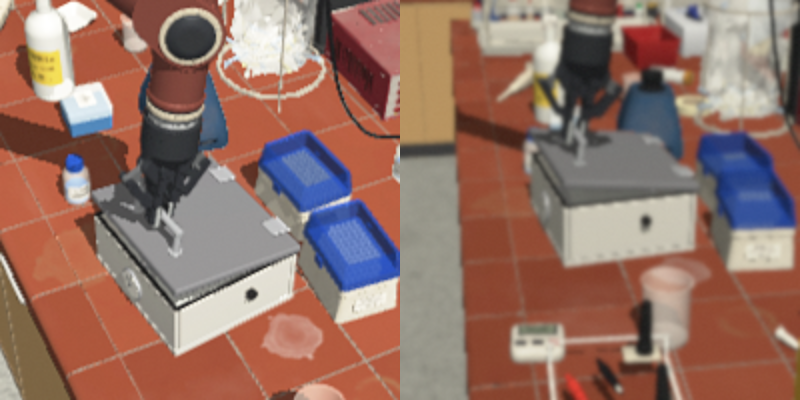

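The lid is open slightly and the bar is in the grip. The vial is upright at (76,180), and the timer and beaker haven't moved. I'll check the lid angle from the depth image.

```bash
python3 - <<'E'
from h import *
b=np.array([.9917,.129]);H=np.array([.681,-.071])
d=dict(np.load("scene2.npz"));P=[px(d,190+u/2,110+v/2) for u,v in[(190,275),(215,262),(200,250),(230,240),(250,235),(270,240),(210,210),(240,210)]]
A=np.array([[ (p[:2]-H)@b, p[2]] for p in P]); s,c=np.polyfit(A[:,0],A[:,1],1); print(A.round(3).tolist(),"angle",-np.arctan(s))
from workcell import r
o=r.observe();print(o["clock"],o["ee_pos"],o["width"],o["qvel"].round(3))
E
```

```text
[[-0.168, 0.131], [-0.125, 0.126], [-0.129, 0.125], [-0.08, 0.117], [-0.05, 0.115], [-0.031, 0.112], [-0.068, 0.114], [-0.032, 0.113]] angle 0.13583670985501656
15.775 [ 0.52284954 -0.09113207  0.14529535] 0.009413354246789175 [-0.001  0.001 -0.001  0.002  0.002 -0.001 -0.001]
```

{"op": "send_rows", "data": {"moves": [[0,0,-0.02,0.04,0,0],[0,0,-0.04,0.08,0,0],[0,0,-0.04,0.08,0,0],[0,0,-0.04,0.08,0,0],[0,0,-0.04,0.08,0,0]]}}

```text
clock: 16.4
ee_pos: [0.5235, -0.0911, 0.147]
tool_rot: [-2.007, -2.279, 0.172]
force: [-4.4, -3.1, -1.5]
width: 0.0096
grasp_force: 79.4
```

```bash
python3 - <<'E'
from workcell import r
o=r.observe();print(o["clock"],o["ee_pos"],o["force"],o["grasp_force"],abs(o["qvel"]).max())
print(r.close_job())
E
```

```text
16.4 [ 0.52346934 -0.09107361  0.14701413] [-4.44679042 -3.10402347 -1.53452476] 79.39032912254333 0.0011025100783574303
the job is handed in; nothing more can be done
None
```

The vial is upright on the worktop to the left of the box, and I handed the job in at 16.4 s with the lid still held steady by its handle, its front edge raised about 3 cm by my estimate.

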